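# Uncouple the blow nozzle and park it

## Task

Take the blow nozzle off the bench air outlet: push the coupling's sprung sleeve gently straight down by its ring until it stops and the nozzle pops up unlocked, then draw the nozzle straight up so that the sleeve snaps forward again, and stand the nozzle gently upright and fully home in the hole of the parking block. Never force the sleeve beyond its stop or wrench at the nozzle while it is still locked, and leave the other things on the counter where they are.

Things in the scene. Friction and masses are not known exactly. Their poses are not given: they have to be found in the camera images.
- air_outlet: Fixed aluminium block, 90 x 70 x 30 mm high, with the steel socket of an air quick coupling upright on its middle. Origin: centre of the block's underside, on the coupling's axis; z up. A brass inlet sticks out low on the +x side. Three jaws in the socket lock the nozzle; a sprung plunger pushes it up. Pressing on this or the sleeve with over 35 N breaks the rules.
- sleeve (a joint): How far the steel sleeve round the socket (36 mm diameter) is pushed down, m: 0 forward, 0.009 at its hard stop. Spring: 3 N at 0, 6 N at the stop. The jaws let go only in the last 0.8 mm. Push it by its knurled ring: 44 mm diameter outside, 27 inside, flat top. The ring is set along the sleeve, its top 68 to 78 mm above air_outlet's origin: not measured, so press until the force rises to 12-18 N.
- nozzle: Steel blow nozzle, 72 mm long, about 90 g, round about its z. Origin: centre of its lower end; z towards its outlet. Coupled, its origin is 44 mm above air_outlet's. Unlocked, it pops up 5 mm and then keeps the sleeve back by itself when that is let go (creeping up 1 mm or so); it draws up against 4 to 12 N of drag, is clear after 30 mm, and the sleeve snaps forward.
- nozzle_grip (a point): Middle of the nozzle's knurled grip, on its axis 43 mm from its lower end. The grip is 22 mm in diameter, from 30 to 56 mm from the lower end. Below it the nipple is 16.8 mm in diameter, with a groove from 7 to 14 mm and a chamfered end; above it the nozzle narrows to 11 mm and less up to its outlet at 72 mm. Pulling over 50 N while locked breaks the rules.
- park_block: Fixed grey block, 64 x 64 x 40 mm high, with one upright round hole in the middle of its top: 19.2 mm diameter, 26 mm deep, 2 mm chamfer. Origin: centre of its underside; z up. With the nozzle home the nozzle's origin is 14 mm above this origin and its grip starts 4 mm above the block's top.
- dappen_dish: Small glass dish, 31 mm wide, 26 mm high, a bystander. Origin: centre of its underside.
- cast: White plaster dental cast, 53 x 68 x 29 mm, a bystander. Origin: centre of its underside.
- retainer_case: Retainer case, 74 x 78 x 27 mm, a bystander. Origin: centre of its underside.
- bur_box: Small carton, 36 x 48 x 22 mm, a bystander. Origin: centre of its underside.
- bur_stand: Round bur stand, 69 mm wide, 50 mm high, a bystander. Origin: centre of its underside.
- tape_roll: Roll of tape lying flat, 52 mm wide, 18 mm high, a bystander. Origin: centre of its underside.
- marker: Marker pen, 120 mm long, 12 mm thick, lying near the counter's front edge, a bystander. Origin: centre of its underside.
- caliper: Caliper, 130 x 34 x 9 mm, lying flat, a bystander. Origin: centre of its underside.

How it is judged (in metres and radians):
On the way, in this order (a step that is already met when the one before it is completed fails the run):
1. the sleeve is pushed back and the nozzle has risen unlocked in the socket (value of joint sleeve above 0.002 m and z of nozzle in the frame of air_outlet between 0.0465 and 0.056 m and horizontal distance between nozzle and air_outlet below 0.004 m), for 0.05 s.
2. the nozzle is drawn out and the sleeve has snapped forward (value of joint sleeve below 0.001 m and z of nozzle in the frame of air_outlet above 0.075 m), for 0.1 s.
At the end, for the whole second after the job is handed in: The nozzle stands at rest in the parking block's hole: its lower end within 4 mm of the hole's axis and within 4 mm of the hole's floor, tilted less than 0.2 rad; the coupling's sleeve is forward (within 1 mm) (horizontal distance between nozzle and park_block below 0.004 m and z of nozzle in the frame of park_block below 0.018 m and angle between nozzle's own z axis and vertical below 0.2 rad and value of joint sleeve below 0.001 m and linear speed of nozzle below 0.02 m/s); the robot touches nothing.
It fails at once if the robot presses on the air outlet or its sleeve with more than 35 N (contact force between any of the fingers, the arm and air_outlet above 35 N).
It fails at once if the nozzle is wrenched in the coupling with more than 50 N (contact force between nozzle and air_outlet above 50 N).
It fails at once if the nozzle is pressed into or against the parking block with more than 30 N (contact force between nozzle and park_block above 30 N).
It fails at once if a bystander is shoved more than 25 mm (distance of any of dappen_dish, cast, retainer_case, bur_box, bur_stand, tape_roll, marker, caliper from where it was at the start of the episode above 0.025 m).
It also fails if it takes over 51 s, if anything falls off the work surface, if the arm or the gripper's body presses on something with over 40 N, if the wrist force passes 120 N, or if a joint passes its speed limit or range.

## Robot

A 6-joint arm with a two-finger parallel gripper is mounted at the origin on a cart in front of the work surface, level with it; the furniture and walls round the work are solid. World frame = base frame: x ahead of the robot, y to its left, z up, the work surface at z = 0. Lengths are in m, angles in degrees, forces in N, time in s.
With the tool pointing down it reaches from about 0.4 to 0.825 m from the base axis. Payload 7 kg.
Tool frame: the origin (TCP) lies midway between the tips of the shut fingers; the grasp point (between the pads) lies 19 mm behind it; z points along the fingers, y is the direction in which the jaws open and shut (so a half turn about z gives the same grasp; the last joint's range is limited). The gripper opens to 88 mm and grips with 3 to 60 N. Pads are 19 mm wide; open, the fingers measure 130 mm over their backs; the gripper's body (78 mm by 193 mm) begins 47 mm behind the grasp point.
Start: joints at [-54.998, 20.546, 0.682, 0, -70.136, -16.507], TCP at [0.214, -0.64, 0.227] pointing down, gripper open.
Joint ranges: [-176.03, 176.03], [-82.01, 121.73], [-58.28, 71.71], [-173.87, 95.51], [-174.79, -0.11], [-173.66, 173.66]. Speed limits (degrees/s): [136.94, 136.94, 172.46, 180, 180, 180].

## Interface

Orientations are given as a 3x3 rotation matrix whose columns are the frame's x, y, z axes.
In Python, from rig import robot gives the robot as it stands. Calls block until the motion is done:
- robot.goto(position, orientation): joint-space move of the TCP to a pose.
- robot.servo_line(position, ori=None, speed=0.15): straight line of the TCP; ori=None keeps the orientation; speed is the mean speed in m/s.
- robot.movej(angles): joint-space move.
- robot.move_gripper(opening): opening from 0.0 (shut) to 1.0 (fully open); the grip force is fixed at half the most; returns when the fingers have stopped.
- robot.dwell(seconds).
- robot.ik(position, orientation): joint angles nearest the present ones, or None.
- robot.grab_frame(name): name is "side" or "top" or "wrist"; returns (picture, depth): 480x640x3 uint8, red, green, blue; 480x640 float32, m along the optical axis (not along the pixel's ray), 0 where there is no reading.
- robot.camera_info(name): a dict with "vfov" (degrees; the focal length in pixels is half the picture's height over the tangent of half this angle, whatever the lens; pixels are square), "cx", "cy" (the principal point, pixels), "view" (4x4, takes a point from world to camera coordinates); the wrist camera has in their place "T_tool_cam" (4x4, takes a point from camera to tool coordinates, whose origin is the TCP and whose axes are the flange's). Camera axes: x right, y down, z forward; pixel columns grow to the right and rows downward; lengths in m; the calibration is good to about 2 mm. The wrist camera is an equidistant fisheye: a pixel r from the principal point sees the ray r / f radians off the axis. A picture is of the moment at which its call begins: read the wrist's pose just before it. camera_info takes no time and is no camera call.
A pose or a line that the arm cannot do raises robot.Unreachable and nothing moves.
- robot.job_done(): hands the job in, once; it reports no verdict.
Readings, each from a call of its own:
- robot.read_t(): time.
- robot.read_qpos(): joint angles.
- robot.read_qvel(): joint speeds.
- robot.read_effort(): joint torques, N m.
- robot.read_position(): TCP position.
- robot.read_tcp_rot(): TCP orientation.
- robot.read_force(): force on the tool from outside, world axes, zero at the start.
- robot.read_ft_torque(): the same for the moment, N m.
- robot.read_grip_width(): opening from 0.0 (shut) to 1.0 (fully open).
Only numpy, scipy, OpenCV 4.12 (cv2) and the standard library are available. Lean on these libraries where they do the work, as an engineer would, in place of code of your own. Each camera call takes 0.05 s, during which the arm holds its last target.

## Working session

There is one attempt and no reset: what is moved stays moved. The work goes in short steps, each a Python script; the robot and the scene stay as the last script left them, time stands still between calls to the robot, and variables do not carry over. Pictures are saved under pics/ and viewed, and the job is handed in when it is done.

```bash
ls; mkdir -p pics; python3 - <<'E'
from rig import robot
import cv2,numpy as np
print(robot.read_t(),robot.read_position(),robot.read_tcp_rot())
for n in("side","top","wrist"):
    p,d=robot.grab_frame(n); cv2.imwrite(f"pics/a_{n}.png",p[:,:,::-1]); np.save(f"pics/a_{n}.npy",d)
    print(n,robot.camera_info(n))
E
```

```text
pics
0.0 [ 0.21393499 -0.6396717   0.22561624] [[-9.48390299e-01 -3.17104728e-01 -6.57625405e-04]
 [-3.17105382e-01  9.48389055e-01  1.54214750e-03]
 [ 1.34662471e-04  1.67109429e-03 -9.99998595e-01]]
side {'vfov': 56.68902106047727, 'cx': 318.81474244328473, 'cy': 238.60243169364733, 'view': array([[ 8.96578959e-01, -4.42882990e-01,  9.09375514e-04,
        -4.19963538e-01],
       [-1.58826030e-01, -3.23445166e-01, -9.32822339e-01,
         1.37616212e-01],
       [ 4.13425280e-01,  8.36204450e-01, -3.60335477e-01,
         1.16947039e+00],
       [ 0.00000000e+00,  0.00000000e+00,  0.00000000e+00,
         1.00000000e+00]])}
top {'vfov': 49.91747838538556, 'cx': 310.2030695557789, 'cy': 240.1195148548747, 'view': array([[-0.0143814 , -0.99982409, -0.01204049, -0.00508409],
       [-0.9991825 ,  0.0148251 , -0.03761045,  0.4548512 ],
       [ 0.03778234,  0.01148976, -0.99921994,  1.27177424],
       [ 0.        ,  0.        ,  0.        ,  1.        ]])}
wrist {'vfov': 65.70646984690485, 'cx': 321.48054314808394, 'cy': 240.8065652355625, 'T_tool_cam': array([[ 5.95842564e-04, -9.58494789e-01, -2.85109425e-01,
         7.76003916e-02],
       [ 9.99999086e-01,  2.25114593e-04,  1.33307012e-03,
         2.02503026e-04],
       [-1.21355847e-03, -2.85109958e-01,  9.58494047e-01,
        -1.59194271e-01],
       [ 0.00000000e+00,  0.00000000e+00,  0.00000000e+00,
         1.00000000e+00]])}
```

View pics/a_top.png

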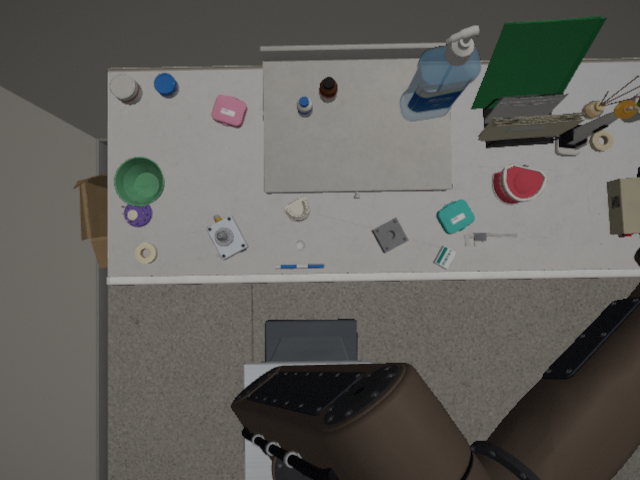

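View pics/a_side.png

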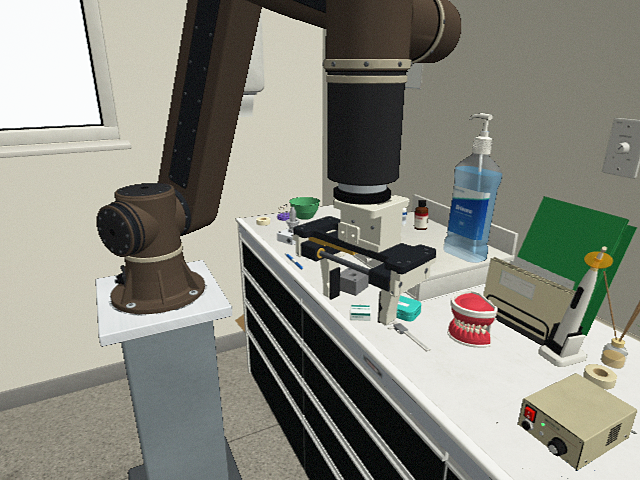

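View pics/a_wrist.png

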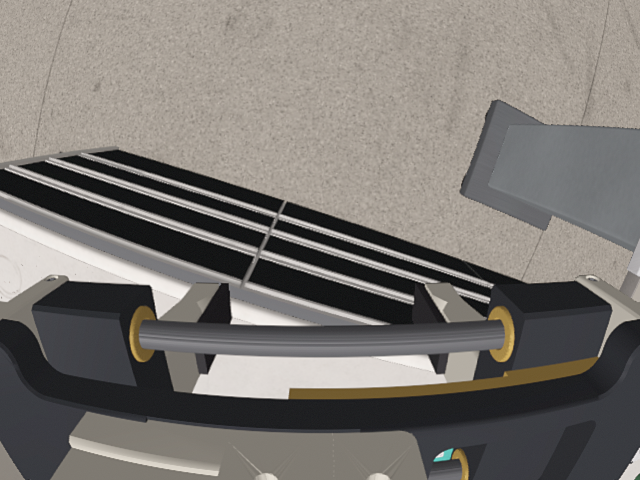

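The top view shows the outlet at about (226,237) with its nozzle and inlet (toward 217,219), and the park block at about (390,235). The dish is at (300,245), the marker at (300,267), and the cast at (297,208).

```bash
cat > h.py <<'E'
import numpy as np,cv2
from rig import robot
def f_of(i): return 240/np.tan(np.radians(i['vfov'])/2)
def ray_plane(name,uv,z):
    i=robot.camera_info(name); f=f_of(i); V=i['view']; R=V[:3,:3]; c=-R.T@V[:3,3]
    uv=np.atleast_2d(uv).astype(float)
    d=np.c_[(uv[:,0]-i['cx'])/f,(uv[:,1]-i['cy'])/f,np.ones(len(uv))]@R
    return c+d*((z-c[2])/d[:,2])[:,None]
def cloud(name,d):
    i=robot.camera_info(name); f=f_of(i); V=i['view']; R=V[:3,:3]
    v,u=np.mgrid[:480,:640]
    P=np.stack([(u-i['cx'])/f*d,(v-i['cy'])/f*d,d],-1)
    return (P-V[:3,3])@R
def wrist_cloud(d,p,Rt,i):
    f=f_of(i); v,u=np.mgrid[:480,:640]; x=u-i['cx']; y=v-i['cy']; r=np.hypot(x,y)+1e-9; th=r/f
    t=np.tan(th); P=np.stack([x/r*t*d,y/r*t*d,d],-1)
    T=i['T_tool_cam']; P=P@T[:3,:3].T+T[:3,3]
    return P@Rt.T+p
E
python3 - <<'E'
from h import *
im=cv2.imread('pics/a_top.png'); d=np.load('pics/a_top.npy'); W=cloud('top',d)
print(W[260,200],W[130,350])
for n,(u0,u1,v0,v1),zl in(("outlet",(200,252,208,265),(.022,.036)),("park",(365,415,212,258),(.03,.05))):
    w=W[v0:v1,u0:u1]; z=w[...,2]; m=(z>zl[0])&(z<zl[1])
    vv,uu=np.nonzero(m); P=ray_plane('top',np.c_[uu+u0,vv+v0],.03 if n=='outlet' else .04)[:,:2].astype(np.float32)
    print(n,m.sum(),cv2.minAreaRect(P),P.mean(0),np.median(z[m]),'max z',z.max())
for (u,v) in [(300,245),(297,208),(300,267),(456,217),(446,257),(145,253),(138,214)]: print((u,v),W[v,u])
a=cv2.resize(im[190:290,190:320],None,fx=6,fy=6,interpolation=2);cv2.imwrite('pics/b1.png',a)
a=cv2.resize(im[205:265,360:420],None,fx=8,fy=8,interpolation=2);cv2.imwrite('pics/b2.png',a)
E
```

```text
[0.40935725 0.26396635 0.00381919] [ 0.71299158 -0.11085727  0.07120707]
outlet 774 ((0.4682130813598633, 0.19477629661560059), (0.10746075958013535, 0.07039636373519897), 27.427793502807617) [0.46389928 0.19055359] 0.030702351128751117 max z 1.2878281201992383
park 668 ((0.4627189040184021, -0.20586776733398438), (0.06375402957201004, 0.06574565917253494), 27.082300186157227) [ 0.46295354 -0.20623197] 0.04013033902947169 max z 1.2878281201992383
(300, 245) [0.44271374 0.01348198 0.01784873]
(297, 208) [0.53431523 0.0196604  0.01756286]
(300, 267) [0.38840409 0.01459434 0.00617181]
(456, 217) [ 0.50506551 -0.3682348   0.02943905]
(446, 257) [ 0.40797116 -0.34229645  0.0265271 ]
(145, 253) [0.42883613 0.40196678 0.00292425]
(138, 214) [0.5253064  0.41342827 0.02005238]
```

View pics/b1.png

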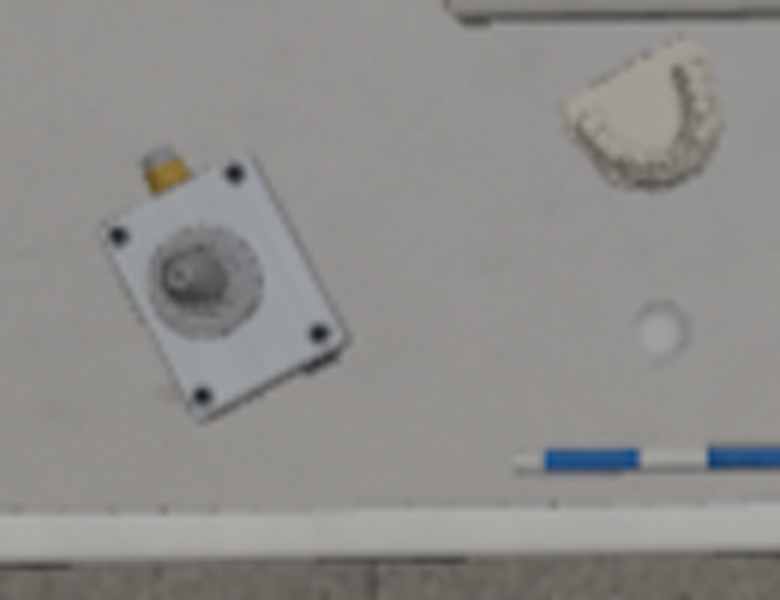

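```bash
python3 - <<'E'
from h import *
d=np.load('pics/a_top.npy'); W=cloud('top',d)
s=np.array([[235,174],[118,236],[202,396],[319,332]])/6-.42+190
P=ray_plane('top',s,.03); print(P,P.mean(0)); c=P.mean(0)
w=W[205:265,200:250].reshape(-1,3); k=np.hypot(*(w[:,:2]-c[:2]).T)<.05
for a,b in((.034,.055),(.055,.066),(.066,.082),(.082,.105),(.105,.125)):
    q=w[k&(w[:,2]>a)&(w[:,2]<b)]; print(a,b,len(q),q.mean(0) if len(q) else 0,q.min(0) if len(q) else 0,q.max(0) if len(q) else 0)
# nozzle tip
print(ray_plane('top',[[190+180/6-.4,190+275/6-.4]],.116))
im=cv2.imread('pics/b2.png'); cv2.imwrite('pics/b3.png',im)
e=np.array(robot.read_position())
for ang in (0,):
  pass
E
```

```text
[[0.50967472 0.18680318 0.03      ]
 [0.48504505 0.23486132 0.03      ]
 [0.41926958 0.20103086 0.03      ]
 [0.4446385  0.1530643  0.03      ]] [0.46465696 0.19393991 0.03      ]
0.034 0.055 90 [0.46336193 0.19028267 0.03662395] [0.41816308 0.14887512 0.03403566] [0.51058848 0.23691438 0.05468783]
0.055 0.066 47 [0.46111348 0.18772981 0.06133801] [0.44178635 0.17114945 0.05577011] [0.47983038 0.2144413  0.06593226]
0.066 0.082 147 [0.46314257 0.19117625 0.06979947] [0.44154154 0.1706897  0.06600653] [0.48438524 0.21382591 0.08130504]
0.082 0.105 41 [0.46262911 0.19000893 0.09832311] [0.4523519  0.18175063 0.08305125] [0.47317882 0.20278445 0.10477507]
0.105 0.125 43 [0.4630675  0.19097708 0.11174613] [0.45432972 0.18279103 0.10515821] [0.47039982 0.20145581 0.12293599]
[[0.46441987 0.19344049 0.116     ]]
```

View pics/b2.png

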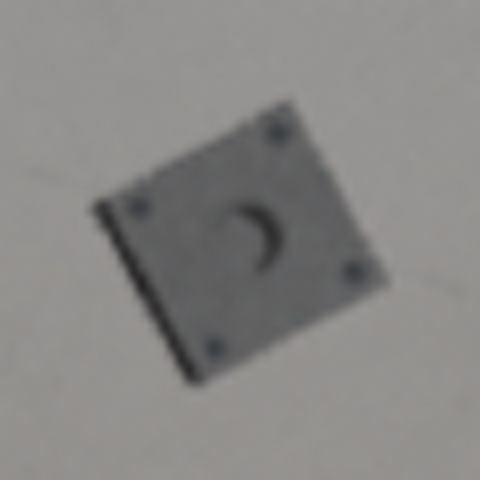

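```bash
python3 - <<'E'
from h import *
s=np.array([[278,131],[141,207],[215,348],[355,271]])/8-.44+[360,205]
P=ray_plane('top',s,.04); print(P.mean(0))
R=np.array([[-1,0,0],[0,1,0],[0,0,-1.]]).T
q=robot.read_qpos()
for p in([.54,.1925,.22],[.4642,.1925,.22],[.4642,.1925,.07],[.4627,-.206,.047],[.53,-.206,.2]): print(robot.ik(p,R))
robot.goto([.53,-.206,.2],R)
p,Rt=np.array(robot.read_position()),np.array(robot.read_tcp_rot()); a,d=robot.grab_frame('wrist')
cv2.imwrite('pics/c1.png',a[:,:,::-1]); np.savez('pics/c1.npz',d=d,p=p,R=Rt)
robot.goto([.53,.1925,.24],R)
p,Rt=np.array(robot.read_position()),np.array(robot.read_tcp_rot()); a,d=robot.grab_frame('wrist')
cv2.imwrite('pics/c2.png',a[:,:,::-1]); np.savez('pics/c2.npz',d=d,p=p,R=Rt)
print(robot.read_t(),p)
E
```

```text
[ 0.4643556  -0.20637199  0.04      ]
[  39.16616411   11.28258972  -13.01124252    0.          -65.70616776
 -129.16616411]
[  44.96040912    4.43462172  -21.19868188    0.          -64.3666964
 -134.96040912]
[ 4.49604091e+01  1.38400001e+01 -3.24109157e+01 -2.54444375e-14
 -4.37490842e+01 -1.34960409e+02]
[ -1.74679153  16.09700695 -33.26014427   0.         -40.64284878
 -88.25320847]
[ -1.52736315  11.69335609 -15.22394803   0.         -63.08269589
 -88.47263685]
3.675 [0.5301541  0.19163525 0.23988857]
```

View pics/c1.png

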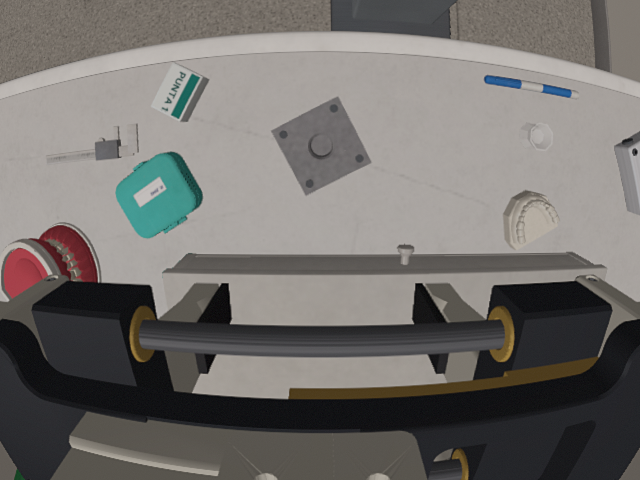

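View pics/c2.png

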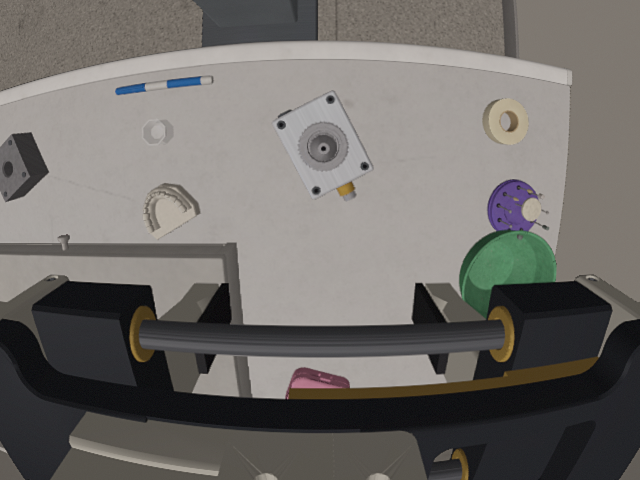

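c1 shows the park block with its hole at about (320,145). c2 shows the outlet with the nozzle tip at about (323,148), ring around it and screws at (331,99), (281,125), (367,166) and (316,190).

```bash
cat >> h.py <<'E'
def wrist_ray(uv,z,p,Rt):
    i=robot.camera_info('wrist'); f=f_of(i); T=i['T_tool_cam']; uv=np.atleast_2d(uv).astype(float)
    x=uv[:,0]-i['cx']; y=uv[:,1]-i['cy']; r=np.hypot(x,y); th=r/f
    d=np.c_[np.sin(th)*x/r,np.sin(th)*y/r,np.cos(th)]@T[:3,:3].T@Rt.T
    c=Rt@T[:3,3]+p
    return c+d*((z-c[2])/d[:,2])[:,None]
E
python3 - <<'E'
from h import *
i=robot.camera_info('wrist')
Z=np.load('pics/c1.npz'); W=wrist_cloud(Z['d'],Z['p'],Z['R'],i)
print('table',W[200,400])
sub=W[90:200,265:375]; m=(abs(sub[...,2]-.04)<.004); print('ptop',np.median(sub[...,2][m]))
vv,uu=np.nonzero(m); P=wrist_ray(np.c_[uu+265,vv+90],.04,Z['p'],Z['R']); print('park rect',cv2.minAreaRect(P[:,:2].astype(np.float32)))
g=cv2.imread('pics/c1.png',0); roi=g[125:168,300:342]; _,b=cv2.threshold(cv2.GaussianBlur(roi,(3,3),0),0,255,cv2.THRESH_BINARY_INV+cv2.THRESH_OTSU)
c=max(cv2.findContours(b,0,2)[0],key=cv2.contourArea); (x,y),r=cv2.minEnclosingCircle(c); print(x+300,y+125,r,cv2.contourArea(c))
P=wrist_ray(c[:,0]+[300,125],.04,Z['p'],Z['R']); print('hole',cv2.minEnclosingCircle(P[:,:2].astype(np.float32)))
print('scr park',wrist_ray([[337,114],[283,134],[360,158],[309,184]],.04,Z['p'],Z['R']).mean(0))
Z=np.load('pics/c2.npz'); W=wrist_cloud(Z['d'],Z['p'],Z['R'],i)
print('table',W[200,400])
print('tip',wrist_ray([[323,148]],.116,Z['p'],Z['R']), 'scr',wrist_ray([[330.5,99.5],[281,125],[367.5,166],[316,190]],.03,Z['p'],Z['R']).mean(0))
w=W[90:200,270:380].reshape(-1,3); cc=np.array([.4645,.193]); k=np.hypot(*(w[:,:2]-cc).T)<.03
for a,b in((.028,.034),(.06,.08),(.095,.104),(.105,.125)):
    q=w[k&(w[:,2]>a)&(w[:,2]<b)]; print(a,b,len(q),q.mean(0),np.median(q[:,2]),(q.min(0)+q.max(0))/2,np.ptp(q,0))
for n,x in(('c1',(260,80)),('c2',(265,80))):
    im=cv2.imread(f'pics/{n}.png')[x[1]:x[1]+125,x[0]:x[0]+125]; cv2.imwrite(f'pics/{n}z.png',cv2.resize(im,None,fx=4.6,fy=4.6,interpolation=2))
E
```

```text
table [ 0.5164674  -0.12812033  0.00070493]
ptop 0.04109803927833708
park rect ((0.46266624331474304, -0.20649117231369019), (0.06457159668207169, 0.06465357542037964), 27.268760681152344)
320.0 146.5 12.777032852172852 116.0
hole ((0.4633682370185852, -0.20738179981708527), 0.01100208517163992)
scr park [ 0.46414968 -0.20548857  0.04      ]
table [0.52389109 0.2787944  0.00059451]
tip [[0.46354095 0.19318027 0.116     ]] scr [0.46390905 0.194462   0.03      ]
0.028 0.034 940 [0.4630649  0.19178188 0.03112891] 0.03112602491753251 [0.46447205 0.19302493 0.0309865 ] [0.05881567 0.05986259 0.00471112]
0.06 0.08 1207 [0.46393204 0.19344349 0.06948903] 0.0696834463914405 [0.4637055  0.19319736 0.06623423] [0.04467618 0.04547391 0.01217149]
0.095 0.104 149 [0.46285084 0.19309775 0.10187414] 0.10227071022146283 [0.46342334 0.19327853 0.10021304] [0.02106812 0.02242529 0.00753981]
0.105 0.125 391 [0.46338297 0.19328357 0.11119232] 0.10969214333153393 [0.46396632 0.19362692 0.11213888] [0.01745163 0.01801623 0.0142166 ]
```

View pics/c2z.png

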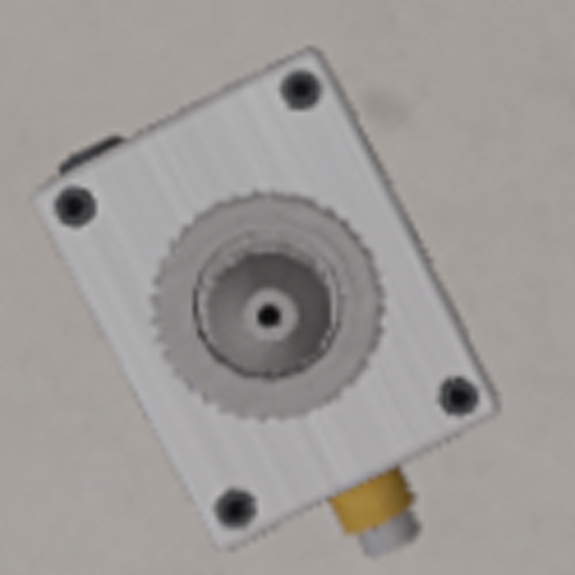

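View pics/c1z.png

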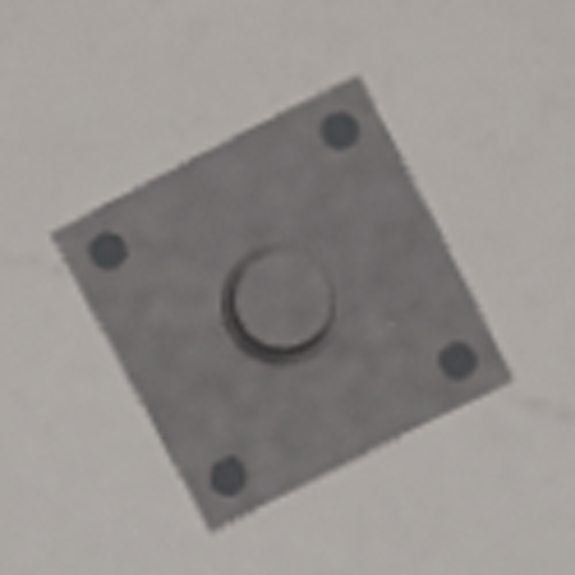

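```bash
python3 - <<'E'
from h import *
X,Y=.4636,.1933
R=np.array([[-1,0,0],[0,1,0],[0,0,-1.]]).T
robot.goto([X,Y,.15],R)
robot.move_gripper(.34)
robot.servo_line([X,Y,.13],speed=.1); print(robot.read_t(),robot.read_grip_width(),robot.read_position(),robot.read_force())
p,Rt=np.array(robot.read_position()),np.array(robot.read_tcp_rot()); a,d=robot.grab_frame('wrist'); cv2.imwrite('pics/d1.png',a[:,:,::-1])
a,d=robot.grab_frame('side'); cv2.imwrite('pics/d2.png',cv2.resize(a[180:300,230:390,::-1],None,fx=5,fy=5))
E
```

```text
5.625 0.3392139405796476 [0.46336766 0.19303196 0.12969113] [ 0.10656146 -0.45424649  0.24108754]
```

View pics/d1.png

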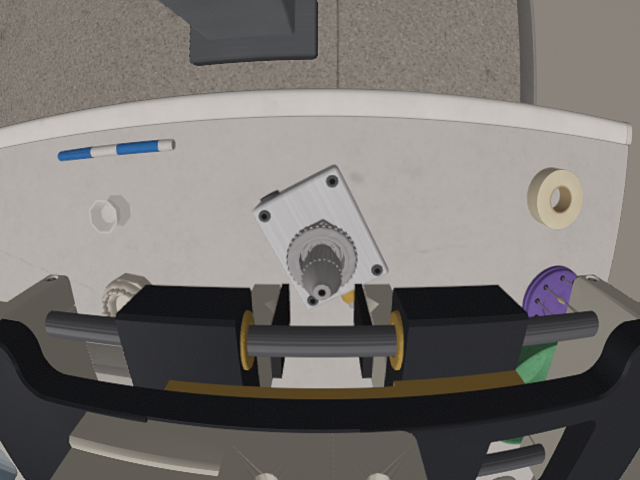

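View pics/d2.png

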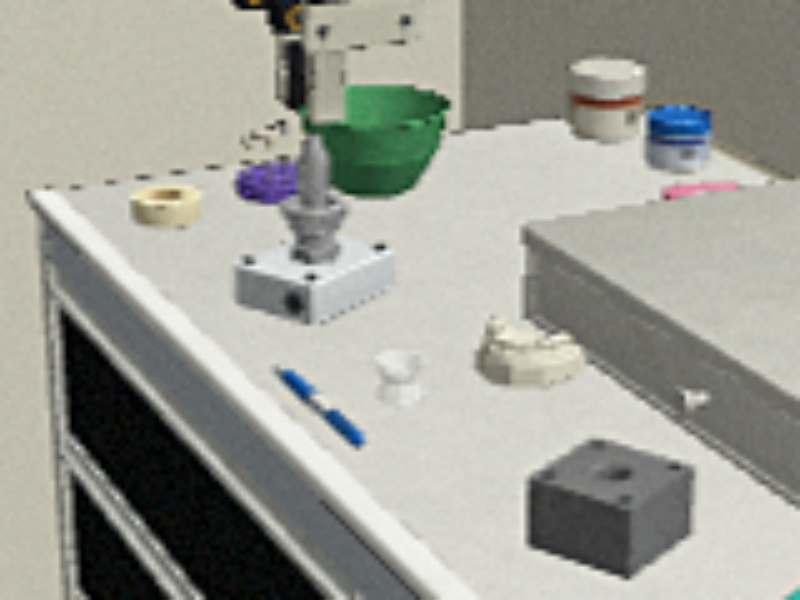

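The nozzle tip (322,293) is midway between the pads, whose inner edges are at about 289 and 356 in d1. The fingers stand above the nozzle in d2. Next I press in small steps.

```bash
python3 - <<'E'
from h import *
X,Y=.4636,.1933
robot.servo_line([X,Y,.1],speed=.08); robot.servo_line([X,Y,.082],speed=.05)
b=np.array(robot.read_force()); print(robot.read_t(),b)
z=.081; log=[]
while z>.052:
    robot.servo_line([X,Y,z],speed=.02)
    f=np.array(robot.read_force())-b; p=robot.read_position(); log.append((round(z*1e3,2),round(p[2]*1e3,2),*np.round(f,1)))
    if f[2]>12: break
    if np.hypot(f[0],f[1])>12: break
    z-=.0004 if f[2]>5 else .001
for l in log: print(*l)
print(robot.read_t())
robot.dwell(.15); print(np.array(robot.read_force())-b)
E
```

```text
6.7583 [-0.57832647  0.142414    0.71189926]
81.0 81.12 0.9 -0.1 -0.2
80.0 80.03 0.5 0.8 -0.6
79.0 78.93 0.1 0.3 -1.0
78.0 77.91 -0.1 0.5 -1.2
77.0 76.95 0.4 -0.5 -0.8
76.0 75.93 0.5 -0.2 -0.4
75.0 74.93 0.2 -1.0 -0.6
74.0 73.94 0.2 -0.7 -0.3
73.0 72.93 0.2 0.4 -0.5
72.0 71.95 -0.6 -0.3 0.6
71.0 70.92 -0.1 0.1 -1.0
70.0 69.95 1.0 -0.6 -0.4
69.0 69.19 0.2 -0.7 1.7
68.0 68.13 -0.1 -0.6 2.8
67.0 67.11 0.0 0.6 2.5
66.0 66.1 0.6 -0.2 3.4
65.0 65.11 0.2 -0.6 4.6
64.0 64.12 -0.1 -1.2 4.4
63.0 63.14 0.5 -0.6 5.2
62.6 62.77 -0.0 -0.7 5.4
62.2 62.38 0.2 -0.9 5.5
61.8 61.78 1.2 0.4 1.6
60.8 60.91 -0.4 -0.2 5.3
60.4 60.56 -0.9 0.1 5.8
60.0 60.26 -0.3 -0.0 7.1
59.6 60.22 -1.0 -0.3 10.3
59.2 60.15 -3.2 -0.8 14.9
13.5083
[-2.54149562 -1.10537307 14.54816839]
```

```bash
python3 - <<'E'
from h import *
X,Y=.4636,.1933
robot.servo_line([X,Y,.066],speed=.02); robot.servo_line([X,Y,.0835],speed=.05)
robot.dwell(.2)
print(robot.read_t(),robot.read_position(),robot.read_force())
a,d=robot.grab_frame('wrist'); cv2.imwrite('pics/e1.png',a[:,:,::-1])
a,d=robot.grab_frame('side'); cv2.imwrite('pics/e2.png',cv2.resize(a[180:260,250:350,::-1],None,fx=7,fy=7))
E
```

```text
14.85 [0.46344226 0.19315992 0.08329167] [-0.19169314  0.33794419  0.07469317]
```

View pics/e1.png

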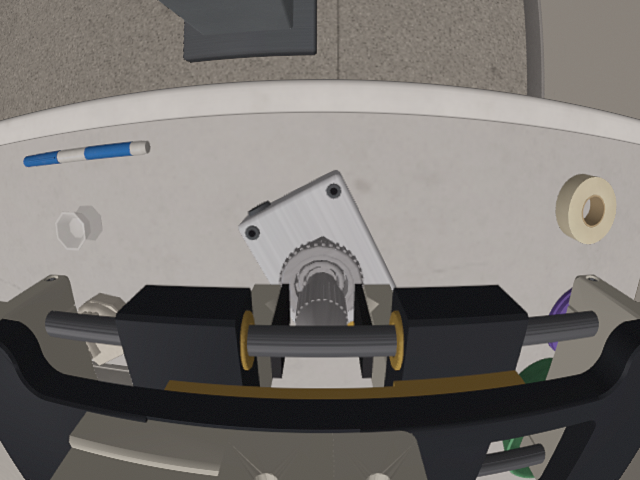

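View pics/e2.png

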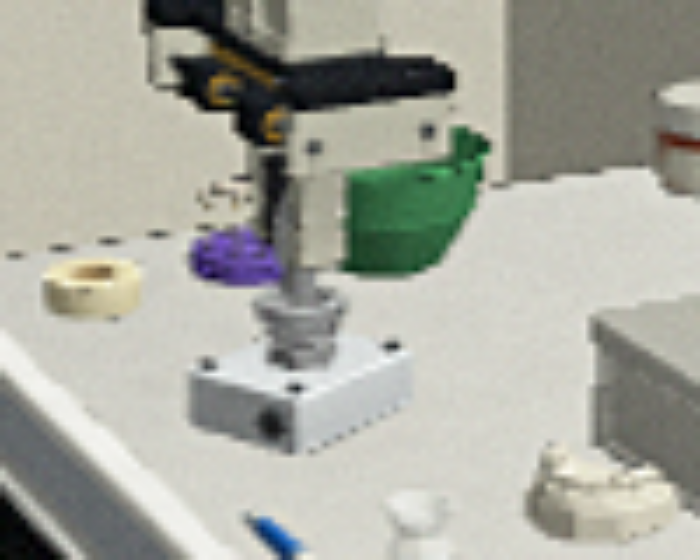

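The ring now sits low with the socket's rim showing inside it (322,268 in e1). The sleeve stayed back, so the nozzle is unlocked. Next: grip and draw up.

```bash
python3 - <<'E'
from h import *
X,Y=.4636,.1933
robot.move_gripper(0.0)
print(robot.read_t(),robot.read_grip_width()*88,robot.read_position(),robot.read_force())
for z in np.arange(.0865,.123,.003):
    robot.servo_line([X,Y,z],speed=.04); f=np.array(robot.read_force()); print(round(z,4),np.round(f,1))
    if np.linalg.norm(f)>35: break
robot.servo_line([X,Y,.16],speed=.1)
print(robot.read_t(),robot.read_grip_width()*88,robot.read_position(),robot.read_force())
a,d=robot.grab_frame('wrist'); cv2.imwrite('pics/f1.png',a[:,:,::-1])
a,d=robot.grab_frame('side'); cv2.imwrite('pics/f2.png',cv2.resize(a[160:260,250:350,::-1],None,fx=6,fy=6))
E
```

```text
15.275 21.377069433785433 [0.46352171 0.1931548  0.08339615] [-0.29651162 -1.141841   -0.72540275]
0.0865 [ 0.6 -0.  -3. ]
0.0895 [-0.2 -1.   5. ]
0.0925 [-0.   0.4 -1. ]
0.0955 [-0.3 -0.  -1.1]
0.0985 [-0.6 -0.1 -0.5]
0.1015 [-0.6 -0.4 -0.4]
0.1045 [-0.1 -0.2 -0.9]
0.1075 [ 0.1  0.1 -0.9]
0.1105 [-0.1 -1.1 -1.8]
0.1135 [-0.7 -0.  -1.4]
0.1165 [-0.7  0.2 -0.7]
0.1195 [ 0.2 -0.5 -0.9]
0.1225 [-0.5  0.3 -1.1]
19.05 21.272004803978888 [0.46340052 0.19327603 0.15979491] [-0.26551372 -0.62516935 -1.8974653 ]
```

View pics/f1.png

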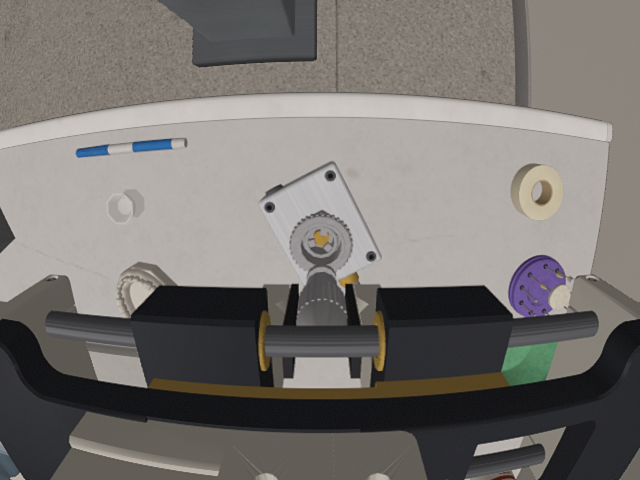

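View pics/f2.png

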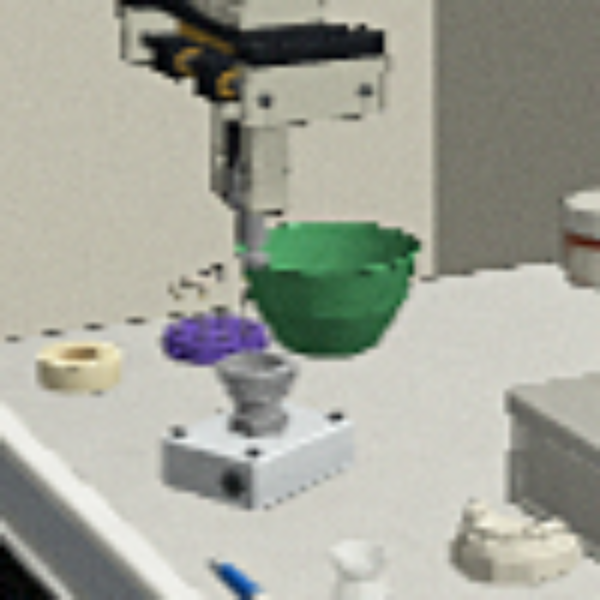

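The nozzle is out of the socket. The ring is forward again, with the empty socket visible at (321,238) in f1. In f2 the nozzle hangs from the jaws with its lower end at about (257,265). Next I check how far it protrudes.

```bash
python3 - <<'E'
from h import *
i=robot.camera_info('side'); f=f_of(i); V=i['view']
for z in (.07,.116,.120,.125,.130,.135,.14,.16):
    c=V[:3,:3]@[.4635,.1932,z]+V[:3,3]; u,v=c[0]/c[2]*f+i['cx'],c[1]/c[2]*f+i['cy']; print(z,u,v,'crop',(u-250)*6,(v-160)*6)
p,Rt=np.array(robot.read_position()),np.array(robot.read_tcp_rot()); a,d=robot.grab_frame('wrist')
W=wrist_cloud(d,p,Rt,robot.camera_info('wrist'))
s=W[215:330,285:360].reshape(-1,3); k=np.hypot(*(s[:,:2]-[.4635,.1932]).T)
for a0,b0 in((.06,.075),(.118,.126),(.126,.135),(.135,.142),(.142,.15),(.15,.16),(.16,.18)):
    q=s[(k<.023)&(s[:,2]>a0)&(s[:,2]<b0)]; 
    if len(q): print(a0,b0,len(q),q.min(0).round(4),q.max(0).round(4),np.median(q[:,2]))
E
```

```text
0.07 292.1043771410189 219.6507150998723 crop 252.6262628461135 357.9042905992337
0.116 291.8179703782051 206.54693517171032 crop 250.90782226923045 279.2816110302619
0.12 291.79276214074014 205.39359929069954 crop 250.75657284444083 272.36159574419725
0.125 291.76118268574595 203.94876529156576 crop 250.5670961144757 263.6925917493946
0.13 291.7295261256803 202.50040355489676 crop 250.37715675408185 255.00242132938058
0.135 291.697792177806 201.04850114480138 crop 250.18675306683588 246.29100686880827
0.14 291.66598055800165 199.59304506206468 crop 249.9958833480099 237.55827037238805
0.16 291.53795162813975 193.735421782272 crop 249.2277097688385 202.412530693632
0.06 0.075 1886 [0.4411 0.1706 0.06  ] [0.4827 0.2159 0.0721] 0.06945943439267246
0.126 0.135 216 [0.4542 0.1853 0.1273] [0.4626 0.2006 0.1343] 0.13238905224193975
0.135 0.142 49 [0.4547 0.1852 0.1391] [0.4611 0.2008 0.142 ] 0.14073983784763525
0.142 0.15 149 [0.4543 0.1853 0.142 ] [0.4609 0.2007 0.1497] 0.14564184447937709
0.15 0.16 101 [0.4519 0.1832 0.15  ] [0.4584 0.2031 0.1599] 0.15809024836223778
0.16 0.18 1494 [0.4507 0.1767 0.1601] [0.4613 0.2102 0.18  ] 0.1714786089852584
```

```bash
python3 - <<'E'
from h import *
R=np.array([[-1,0,0],[0,1,0],[0,0,-1.]]).T
X,Y=.4634,-.2066
robot.goto([X,Y,.16],R)
robot.servo_line([X,Y,.092],speed=.1)
p,Rt=np.array(robot.read_position()),np.array(robot.read_tcp_rot()); a,d=robot.grab_frame('wrist'); cv2.imwrite('pics/g1.png',a[:,:,::-1]); np.savez('pics/g1.npz',d=d,p=p,R=Rt)
print(robot.read_t(),p,Rt.round(3).tolist(),robot.read_force())
cv2.imwrite('pics/g1z.png',cv2.resize(a[150:350,240:410,::-1],None,fx=3,fy=3,interpolation=2))
a,d=robot.grab_frame('side'); cv2.imwrite('pics/g2.png',cv2.resize(a[200:310,300:420,::-1],None,fx=5,fy=5)); np.save('pics/g2.npy',d)
E
```

```text
21.5667 [ 0.46391964 -0.20655025  0.09245086] [[-1.0, -0.0, 0.001], [-0.0, 1.0, -0.0], [-0.001, -0.0, -1.0]] [ 1.25289937  0.20515292 -0.01968775]
```

View pics/g1z.png

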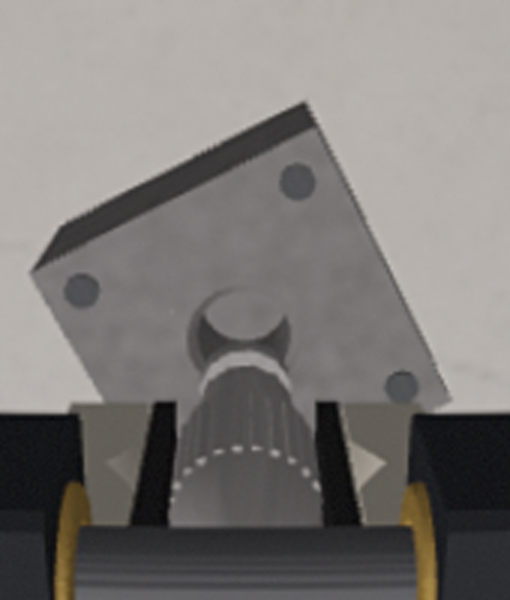

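View pics/g2.png

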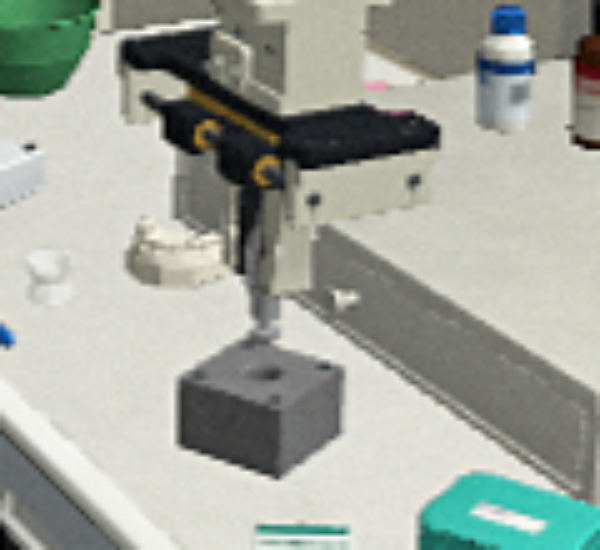

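g1z shows the nipple end at (246,365), about 1 px right of the hole's centre, with the hole's chamfer spanning roughly x 187–293 and its front edge at row 287. g2 shows the nozzle upright above the hole. Now the numbers.

```bash
python3 - <<'E'
from h import *
Z=np.load('pics/g1.npz'); p,Rt=Z['p'],Z['R']
q=lambda uv:np.array(uv)/3+[240,150]-.33
e=wrist_ray(q([[240,287],[187,335],[293,335]]),.04,p,Rt); print('chamfer front/left/right',e.round(4))
print('inner front', wrist_ray(q([[245,340]]),.0,p,Rt))
W=wrist_cloud(Z['d'],p,Rt,robot.camera_info('wrist')); s=W[150:350,240:410].reshape(-1,3); k=np.hypot(*(s[:,:2]-p[:2]).T)
for a,b in((.03,.05),(.055,.062),(.062,.067),(.074,.08),(.08,.088)):
    t=s[(k<.014)&(s[:,2]>a)&(s[:,2]<b)]
    if len(t): print(a,b,len(t),t.min(0).round(4),t.max(0).round(4))
print('block top z',np.median(s[abs(s[:,2]-.04)<.005][:,2]))
sc=wrist_ray(q([[298,181],[81,290],[402,387]]),.04,p,Rt); print('screws',sc.round(4),'centre',(sc[1]+sc[2])/2)
E
```

```text
chamfer front/left/right [[ 0.452  -0.2073  0.04  ]
 [ 0.4622 -0.218   0.04  ]
 [ 0.4621 -0.1966  0.04  ]]
inner front [[ 0.47776542 -0.20628278  0.        ]]
0.03 0.05 606 [ 0.45   -0.2204  0.0307] [ 0.4739 -0.1926  0.0432]
0.055 0.062 13 [ 0.4558 -0.2142  0.0599] [ 0.4618 -0.2     0.062 ]
0.062 0.067 205 [ 0.4554 -0.2141  0.062 ] [ 0.4638 -0.1984  0.067 ]
0.074 0.08 122 [ 0.4553 -0.2143  0.074 ] [ 0.4619 -0.1988  0.0799]
0.08 0.088 58 [ 0.4551 -0.213   0.08  ] [ 0.4593 -0.2005  0.0842]
block top z 0.04104255257363294
screws [[ 0.4305 -0.1961  0.04  ]
 [ 0.4527 -0.2392  0.04  ]
 [ 0.4736 -0.1739  0.04  ]] centre [ 0.46314428 -0.20654869  0.04      ]
```

```bash
python3 - <<'E'
from h import *
X,Y=.4634,-.2072
robot.servo_line([X,Y,.085],speed=.05); robot.dwell(.2)
b=np.array(robot.read_force()); print(robot.read_t(),robot.read_position(),b)
z=.083; n=0
while z>.0445:
    robot.servo_line([X,Y,z],speed=.03); f=np.array(robot.read_force())-b; p=robot.read_position()
    print(round(z*1e3,1),np.round(np.array(p)*1e3,1),np.round(f,1))
    if f[2]>5 or np.hypot(f[0],f[1])>8: break
    z-=.002 if z>.05 else .001
print(robot.read_t())
E
```

```text
22.1083 [ 0.46348349 -0.20723208  0.08509391] [ 0.28847589  0.31255364 -1.19086271]
83.0 [ 463.3 -207.2   82.9] [-0.1 -0.7  0.5]
81.0 [ 463.3 -207.2   80.8] [ 0.1 -0.9  0.4]
79.0 [ 463.3 -207.2   78.9] [-0.3  0.4  0.4]
77.0 [ 463.3 -207.2   76.9] [-0.2 -0.3  0.9]
75.0 [ 463.3 -207.2   74.9] [-0.7 -0.4  1. ]
73.0 [ 463.3 -207.2   72.9] [ 0.2  0.  -0.2]
71.0 [ 463.3 -207.2   70.9] [-0.3  0.3 -0.1]
69.0 [ 463.3 -207.2   68.9] [-0.9 -0.5  0.3]
67.0 [ 463.3 -207.2   66.9] [ 0.1 -0.8 -0.2]
65.0 [ 463.3 -207.2   64.9] [-0.2  0.2  0.5]
63.0 [ 463.3 -207.2   62.9] [ 0.1 -0.7  0.2]
61.0 [ 463.3 -207.2   60.9] [-0.1 -1.4 -0.1]
59.0 [ 463.3 -207.2   58.8] [-0.5 -0.6 -0. ]
57.0 [ 463.3 -207.2   56.9] [ 0.2 -0.7  0.3]
55.0 [ 463.3 -207.2   54.8] [-0.4 -0.6  0.4]
53.0 [ 463.3 -207.2   52.9] [-0.7 -0.2  0.7]
51.0 [ 463.3 -207.2   50.9] [-1.2  0.2  1.1]
49.0 [ 463.3 -207.2   48.8] [-0.7  0.6  0.6]
48.0 [ 463.7 -207.3   48.3] [-0.7 -0.   5.1]
26.8583
```

Straight in with no side force; contact with the floor came at TCP 48.3 mm, 1–2 mm above the expected height. Release and check.

```bash
python3 - <<'E'
from h import *
X,Y=.4634,-.2072
robot.move_gripper(.5); print(robot.read_t(),robot.read_force(),robot.read_grip_width())
robot.servo_line([X,Y,.15],speed=.12)
R=np.array([[-1,0,0],[0,1,0],[0,0,-1.]]).T
robot.goto([.53,-.2072,.2],R); robot.dwell(.2)
p,Rt=np.array(robot.read_position()),np.array(robot.read_tcp_rot()); a,d=robot.grab_frame('wrist'); cv2.imwrite('pics/h1.png',a[:,:,::-1])
W=wrist_cloud(d,p,Rt,robot.camera_info('wrist')); s=W[60:260,240:410].reshape(-1,3); s=s[np.hypot(*(s[:,:2]-[.4634,-.2072]).T)<.03]
print('max z',s[:,2].max())
for lo,hi in((.065,.073),(.075,.095)):
    t=s[(s[:,2]>lo)&(s[:,2]<hi)]; print(lo,len(t),(t.min(0)+t.max(0))/2,np.ptp(t,0))
a,d=robot.grab_frame('side'); cv2.imwrite('pics/h2.png',cv2.resize(a[180:310,270:430,::-1],None,fx=5,fy=4.6))
print(robot.read_t(),robot.read_force())
E
```

```text
27.4917 [ 0.07570101 -1.83126143  0.06174735] 0.5009201069781949
max z 0.35830409338826186
0.065 126 [ 0.46342775 -0.20707314  0.06942236] [0.02123171 0.02170714 0.00713439]
0.075 394 [ 0.46346468 -0.20708116  0.08206874] [0.0168047  0.01662981 0.01408143]
29.2167 [-0.63902019 -0.31790994  0.21318021]
```

View pics/h1.png

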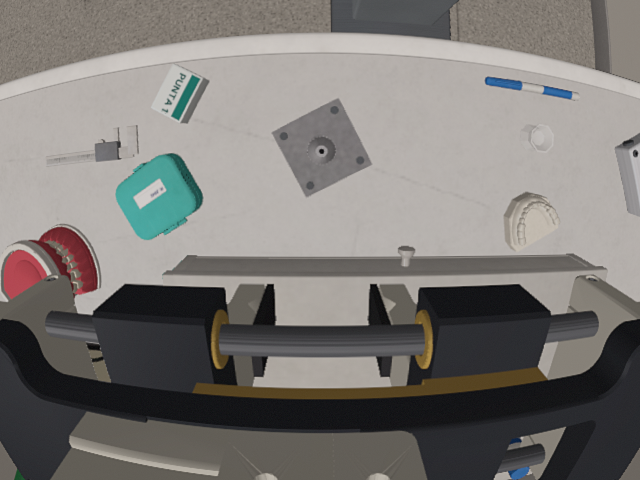

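View pics/h2.png

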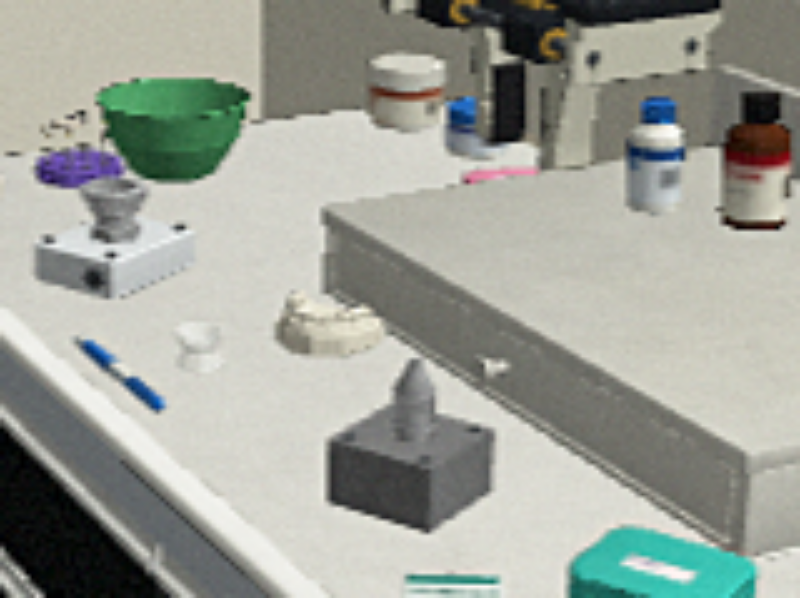

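h1 shows the nozzle centred in the block at (321,151), and h2 shows it upright and the sleeve forward, with the bystanders unmoved. The top of the nozzle reads 0.089 m. The same camera read 0.119 for a true 0.116 earlier, so this is about 0.086, which matches fully home.

```bash
python3 - <<'E'
from rig import robot
print(robot.job_done(),robot.read_t())
E
```

```text
the job is handed in; nothing more can be done
the job is handed in; nothing more can be done
```

The nozzle is off the outlet and standing home in the parking block. I handed the job in at about 29 s of the 51 s allowed; no verdict is reported.

- **Unlocking:** I pressed the ring down with the fingertips until it stopped about 9 mm down, at 15 N. The force dropped briefly just before the stop, as expected when the nozzle pops up. The sleeve then stayed back by itself.
- **Drawing out:** I gripped the nozzle by its knurl and drew it straight up. The wrist force never read above 5 N. The camera then showed the socket empty and the sleeve forward.
- **Parking:** The nozzle went into the hole with almost no side force and touched the floor at about 5 N. I then opened the gripper and backed away.

**Last checks:**
- The nozzle is upright and centred within about 1 mm of the measured hole, and the bystanders in view had not moved.
- The nozzle's top read 0.089 m against the 0.086 m expected when home. The same camera had read about 3 mm high on the coupled nozzle, so I took it as home.
- Contact with the floor came 1–2 mm higher than planned. I put this down to where I gripped the nozzle.
- My different estimates of the hole's position disagreed by 1–2 mm, but it went in without catching.
- The upward drag I read was less than the 4–12 N stated. I only sampled the force every 3 mm, so I may have missed the peaks.

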